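Seat the bent trap tube on the draining rack and put the dish under its outlet

ROBOT

A 6-joint arm with a two-finger parallel gripper is mounted at the origin on the work surface. World frame = base frame: x ahead of the robot, y to its left, z up, the work surface at z = 0. Lengths are in m, angles in rad, forces in N, time in s.
With the tool pointing down it reaches from about 0.25 to 0.725 m from the base axis. Payload 4 kg.
Tool frame: the origin (TCP) lies between the finger pads; the fingertips stand 17 mm ahead of it and the grasp point (between the pads) lies 2 mm behind it; z points along the fingers, x is the direction in which the jaws open and shut, and the axes are right-handed (so a half turn about z gives the same grasp; the last joint's range is limited). The gripper opens to 85 mm and grips with 20 to 120 N. Pads are 22 mm wide; open, the fingers measure 114 mm over their backs; the gripper's body (76 mm by 85 mm) begins 54 mm behind the grasp point. The pads swing forward as they close: fully open they stand 13 mm farther back than shut.
Start: joints at [-1.218, 0.241, 0.005, 1.335, 0, 1.571], TCP at [0.173, -0.469, 0.22] pointing down, gripper open.
Joint ranges: [-2.72, 2.72], [-1.05, 1.87], [-1.09, 1.28], [-1.99, 2.15], [-1.42, 1.44], [-3.14, 3.14]. Speed limits (rad/s): [2.79, 2.79, 3.14, 3.14, 3.14, 3.14].

INTERFACE

Orientations are given as a unit quaternion [x, y, z, w].
In Python, from workcell import telemetry, cams, workorder gives the robot as it stands. The module is installed in compiled form; this text tells all that it offers.
- The arm moves only by the tool apply_moves, never from a script. Its argument "moves" is a list that holds one entry, the list of rows, each a list of 4 numbers: the shift along the tool's x, y, z in mm, then the turn about the tool's z in degrees. A call has exactly 10 rows; each row shifts and turns the pose as measured when the row begins, along the tool's axes as they then stand; what a row does not reach is not made up. A row lasts 1/10 s, in which the tool goes at most 50 mm and 8.59 degrees, less where a joint would pass 70% of its speed; a pose out of reach is approached as far as the arm can. A call with a gripper value outside its range is refused whole. "hand" is the gripper's target within -1 to 1 (fully open at 1, half-way at 0, shut at -1), set as the call begins (left out, the last holds). The fingers move at their own pace and stop on an object; the grip force is fixed at half the most. Time passes only in rows, so rows that do not move let the fingers close, or fill a call up. It gives the time, the measured TCP pose, the force and the opening at its end, in the units of the state.
- telemetry.get_obs(): the state, without advancing time (a new reading comes with each control period).
- cams.camera(name): name is "scene" or "top"; returns a dict with "color" (480x640x3 uint8, red, green, blue), "fovy" (degrees; the focal length in pixels is half the picture's height over the tangent of half this angle, whatever the lens; pixels are square), "cx", "cy" (the principal point, pixels), "k1" (the pictures are not rectified: a ray, as slopes to the right and down, at radius r is drawn at 1 + k1 r^2 times it, then the intrinsics apply), "camera_from_world" (4x4, takes a point from world to camera coordinates). Camera axes: x right, y down, z forward; pixel columns grow to the right and rows downward; lengths in m; the calibration is good to about 2 mm. A picture is of the moment at which its call begins. There is no depth.
- workorder.job_done(): hands the job in, once; it reports no verdict.
The state is a dict: "clock": time; "joint_pos": joint angles; "joint_vel": joint speeds; "tau": joint torques, N m; "eef_pos": TCP position; "tool_rot": TCP orientation; "ft_force": force on the tool from outside, world axes, zero at the start; "ft_torque": the same for the moment, N m; "grip_width": finger opening in m.
Only numpy, scipy, OpenCV 4.12 (cv2) and the standard library are available. Lean on these libraries where they do the work, as an engineer would, in place of code of your own. Each camera call takes 0.05 s, during which the arm holds its last target. There are 200 camera calls.

TASK

The rinsed bent glass tube was left askew on the wooden draining rack: its inlet arm (red cuff) lies in its notch, but the other arm rests on top of the opposite board, short of the empty notch. Push that arm round along the board, without lifting the tube off the rack, until it drops into the empty notch and both arms rest at the bottom of their notches; also slide the glass dish along the bench, without lifting it, until its middle is under the tube's red outlet nozzle. Leave the straight glass tube on the rack, the beakers and the stopper where they are.

Things in the scene. Friction and masses are not known exactly. Their poses are not given: they have to be found in the camera images.
- rack: wooden draining rack, fixed: 12 mm base and two end frames (8 mm thick), each two legs under a notched top board along rack x (-105 to +85 mm), at y=+75 (A, higher) and y=-75 mm (B). Notches square-cut, open on top: one pair at x=0 (bent tube), one at x=+55 mm (18 mm wide, holds the straight tube). Nothing sticks out past the frames. Origin: on the bench, midway; x away from the robot, z up
- notch_a (a point): middle of the bottom of the bent tube's notch in board A (20 mm wide, 12 mm deep, already holding the inlet arm), 130 mm over the bench; board A's top is at 142 mm. Axes as the rack's
- notch_b (a point): middle of the bottom of the empty notch in board B (18 mm wide, 10 mm deep), 120 mm over the bench; board B's top is at 130 mm, flat from rack x=-105 mm up to this notch. Axes as the rack's
- tube: bent tube of 12 mm green glass, 55 g, loose, in its own yz plane: level inlet arm (y=+43 mm, red cuff, to y=-35), U dip with legs at y=-35 and -100 hanging 61 mm below the arms' axis, level outlet arm y=-100 to -225, turned-down outlet. Origin: on the arms' axis, over board A; z up. Starts turned about board A's notch by 0.2 to 0.41 rad, outlet arm on board B's top on the robot's side
- rest_a (a point): the tube's origin, on the axis of the inlet arm over board A's notch; 6 mm over the notch bottom, at the start and when seated
- rest_b (a point): point on the axis of the outlet arm, 150 mm from rest_a; it lies in board B's notch when seated, then 6 mm over its bottom. At the start the arm's axis is 136 mm over the bench; it slides and rolls along board B's top at a light push
- outlet (a point): centre of the outlet's lower end (red rubber nozzle, 15 mm across, 22 mm long), 225 mm from rest_a along the arms and 52 mm below their axis; when seated about 69 mm over the bench and 75 mm outside board B
- dish: round open glass dish with straight walls, outer diameter 95 mm, 50 mm high, wall 3 mm, about 140 g, loose on the bench on the outlet's side of the rack, slides at a light push; origin: centre of its underside
- straight_tube: straight 10 mm glass tube, 220 mm long, blue sleeve at one end, loose in the notches at rack x=+55 mm; to be left alone. Origin: middle of its axis, about 130 mm over the bench
- stopper: red rubber stopper standing on the bench, 32 mm across at the foot, 28 mm high; bystander, origin: centre of its underside
- beaker_green: beaker with green contents, 50 mm across, 68 mm high, in the row on the left; bystander, origin: centre of its underside
- beaker_white: beaker with white contents, 50 mm across, 68 mm high, in the row on the left; bystander, origin: centre of its underside
- beaker_yellow: beaker with yellow contents, 62 mm across, 80 mm high, in the row on the left; bystander, origin: centre of its underside
Things that resemble listed ones, but are neither listed nor needed, are in the scene too. Leave any green or turquoise look-alike of the dish alone.

How it is judged:
On the way:
1. both arms of the bent tube rest in their notches (z of rest_b in the frame of notch_b below 0.0095 m and x of rest_b in the frame of notch_b between -0.008 and 0.008 m and z of rest_a in the frame of notch_a below 0.0095 m), for 0.3 s.
At the end, for the whole second after the job is handed in: both arms lie at the bottom of the notches at the rack's x=0 (height within 3.5 mm, off-centre under 8 mm at B, 10 mm at A, 25 mm lengthwise), the U hanging down (tilt under 0.25 rad), and the dish stands flat on the bench, its middle within 20 mm of below the outlet; both at rest (all of step 1 and z of rest_b in the frame of notch_b above 0.003 m and y of rest_b in the frame of notch_b between -0.025 and 0.025 m and z of rest_a in the frame of notch_a above 0.003 m and x of rest_a in the frame of notch_a between -0.01 and 0.01 m and angle between tube's own z axis and vertical below 0.25 rad and linear speed of tube below 0.02 m/s and horizontal distance between dish and outlet below 0.02 m and height (world z) of dish below 0.004 m and angle between dish's own z axis and vertical below 0.05 rad and linear speed of dish below 0.01 m/s); the robot touches nothing.
It fails at once if the inlet arm is lifted or pushed out of its notch in board A (z of rest_a in the frame of notch_a above 0.017 m or y of rest_a in the frame of notch_a above 0.028 m or y of rest_a in the frame of notch_a below -0.028 m).
It fails at once if the outlet arm is lifted more than about 15 mm above board B's top (z of rest_b in the frame of notch_b above 0.032 m).
It fails at once if the dish is lifted more than 12 mm off the bench or tipped by more than 0.3 rad (height (world z) of dish above 0.012 m or angle between dish's own z axis and vertical above 0.3 rad).
It fails at once if the straight tube is shifted by more than 15 mm (distance of straight_tube from where it was at the start of the episode above 0.015 m).
It fails at once if the stopper or a beaker is moved by more than 40 mm (distance of any of stopper, beaker_green, beaker_white, beaker_yellow from where it was at the start of the episode above 0.04 m).
It also fails if it takes over 56 s, if anything falls off the work surface, if the arm or the gripper's body presses on something with over 40 N, if the wrist force passes 120 N, or if a joint passes its speed limit or range.

## Working session

There is one attempt and no reset: what is moved stays moved. The work goes in short steps, Python scripts to look and compute and a tool call to move; the robot and the scene stay as the last step left them, time stands still between calls to the robot, and variables do not carry over. Pictures are saved under pics/ and viewed, about 8 in all and at most 12, crops included, and the job is handed in when it is done.

Besides the shell and the picture viewer there is one more tool, called after ">>>" by a JSON object that holds its "name" and its "arguments". apply_moves: Moves the arm, as the interface text tells. Its arguments: {"type":"object","properties":{"moves":{"type":"array"},"hand":{"type":"number"}},"required":["moves"]}

```bash
mkdir -p pics
cat > h.py <<'E'
import numpy as np, cv2
from workcell import telemetry, cams, workorder
def snap(name,fn):
    c=cams.camera(name); np.savez('pics/'+fn+'.npz',**c); cv2.imwrite('pics/'+fn+'.png',c['color'][:,:,::-1]); return c
def load(fn): return dict(np.load('pics/'+fn+'.npz'))
def K(c):
    f=240/np.tan(np.radians(float(c['fovy']))/2); return np.array([[f,0,float(c['cx'])],[0,f,float(c['cy'])],[0,0,1]]),np.array([float(c['k1']),0,0,0])
def ray(c,uv):
    k,d=K(c); p=cv2.undistortPoints(np.array([[uv]],float),k,d)[0,0]
    T=c['camera_from_world'];R=T[:3,:3];return -R.T@T[:3,3],R.T@np.array([*p,1])
def at(c,uv,z):
    o,r=ray(c,uv); return o+r*(z-o[2])/r[2]
def proj(c,P):
    k,d=K(c);T=c['camera_from_world'];return cv2.projectPoints(np.atleast_2d(np.array(P,float)),cv2.Rodrigues(T[:3,:3])[0],T[:3,3],k,d)[0][:,0]
E
python3 - <<'E'
from h import *
for n in('scene','top'):
    c=snap(n,n+'0'); print(n,c['fovy'],c['k1'],c['cx'],c['cy']); print(np.round(c['camera_from_world'],3))
o=telemetry.get_obs();print(o)
E
```

```text
scene 51.256683862339194 0.03404593661542689 316.75713440491626 233.08220815845664
[[-0.137  0.99  -0.021  0.074]
 [ 0.71   0.083 -0.699 -0.263]
 [-0.691 -0.111 -0.714  1.406]
 [ 0.     0.     0.     1.   ]]
top 53.53614336404719 -0.12001547237760532 312.3333856567582 233.37719723196358
[[ 0.081 -0.997 -0.    -0.03 ]
 [-0.972 -0.079 -0.223  0.515]
 [ 0.223  0.018 -0.975  1.076]
 [ 0.     0.     0.     1.   ]]
{'clock': 0.1, 'joint_pos': array([-1.21800384e+00,  2.41351655e-01,  3.89155365e-03,  1.33518802e+00,
        3.94294860e-05,  1.57077000e+00]), 'joint_vel': array([-0.00020809, -0.00107337,  0.00154313,  0.00070154,  0.00285089,
       -0.00127714]), 'tau': array([ 1.05424610e-03, -3.73136473e+01,  2.53010488e+01,  1.08562427e-02,
        2.39929676e-05, -1.75645431e-05]), 'eef_pos': array([ 0.17257585, -0.46867015,  0.21910743]), 'tool_rot': array([ 8.20226546e-01, -5.72038072e-01, -7.48153328e-04, -5.45838554e-04]), 'ft_force': array([ 0.44279535, -0.04170313, -0.1177455 ]), 'ft_torque': array([-0.05192088, -0.00441346,  0.05454966]), 'grip_width': 0.08579140879647583}
```

View pics/scene0.png

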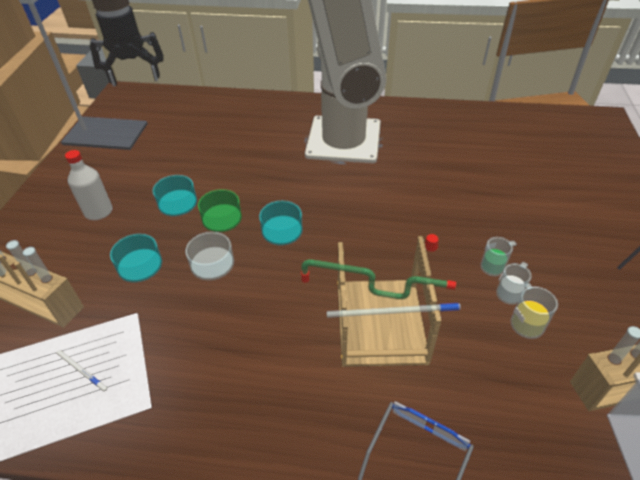

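View pics/top0.png

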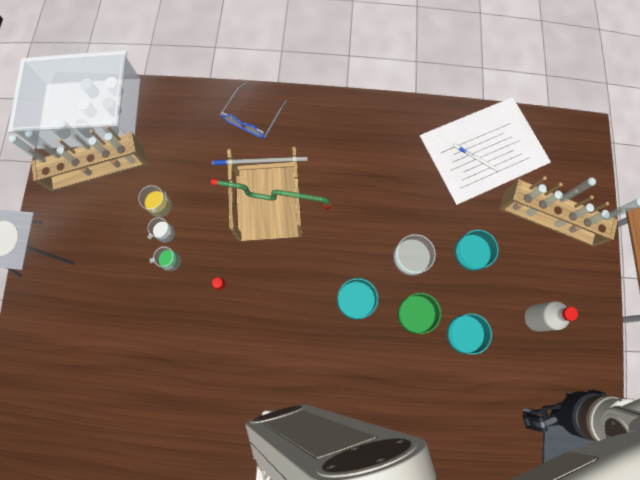

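The dish candidates are the clear one (scene 210,255; top 414,254), turquoise ones (scene 175,195; 281,222; 136,258) and a green one (220,210). The clear one is the target. The bent tube runs from its cuff (top 214,182) to its nozzle (top 327,205). Next I need an enlarged crop for accurate readings.

Run:
```python
from h import *
c=load('top0');a=c['color'][:,:,::-1]
cv2.imwrite('pics/topcrop.png',cv2.resize(a[140:280,200:360],None,fx=5,fy=4.2857*5/4.2857*0.85 if 0 else 4,interpolation=cv2.INTER_CUBIC))
c=load('scene0');a=c['color'][:,:,::-1]
cv2.imwrite('pics/scenecrop.png',cv2.resize(a[225:375,285:475],None,fx=4,fy=4,interpolation=cv2.INTER_CUBIC))
```

```text
(no output)
```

View pics/topcrop.png

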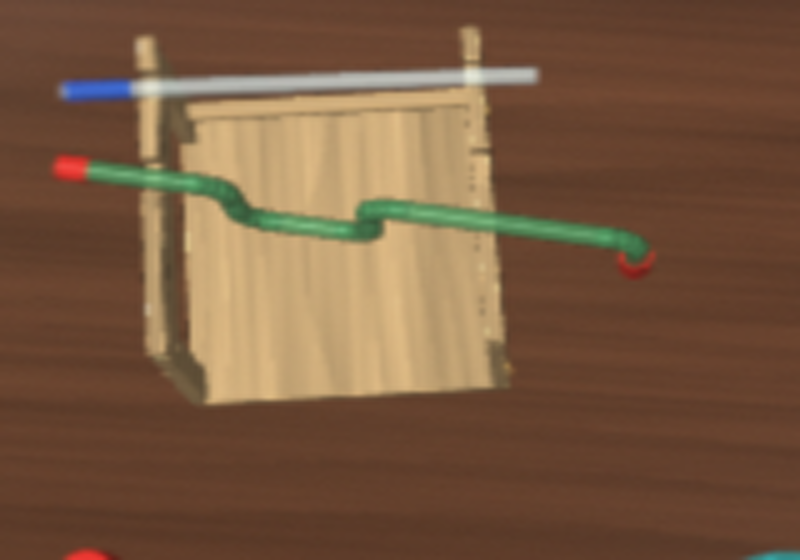

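View pics/scenecrop.png

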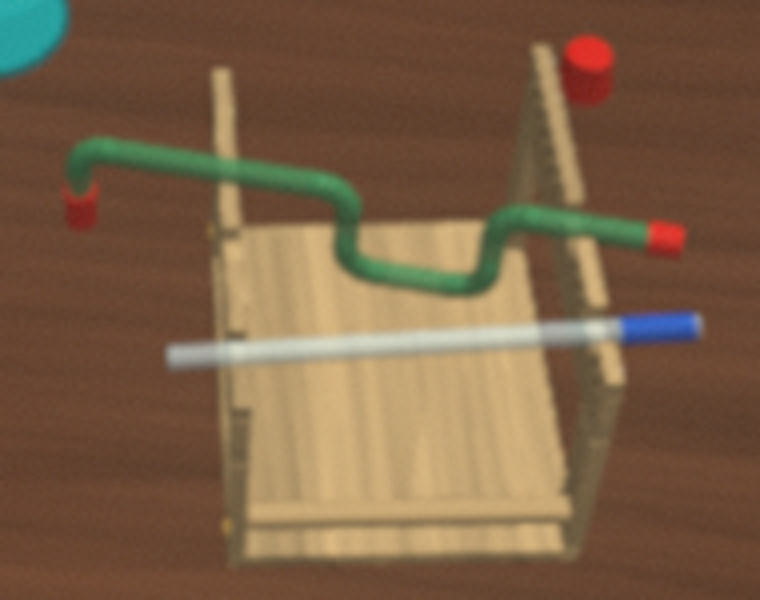

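```bash
cat > fit.py <<'E'
from h import *
from scipy.optimize import least_squares
t=load('top0');s=load('scene0')
tc=lambda X,Y:(200+(X+.5)/5-.5,140+(Y+.5)/4-.5); sc=lambda X,Y:(285+(X+.5)/4-.5,225+(Y+.5)/4-.5)
L=[(t,(85,75,142),tc(146,38)),(t,(85,-75,130),tc(471,28)),(t,(-105,75,142),tc(156,354)),
(s,(-105,75,142),sc(542,45)),(s,(85,75,142),sc(614,382)),(s,(-105,-75,130),sc(222,70)),(s,(85,-75,130),sc(241,410)),
(s,(-105+0,-75,130),sc(222,70))]
def W(p,P):
    c,n=np.cos(p[2]),np.sin(p[2]);x,y,z=np.array(P)/1000;return np.array([p[0]+c*x-n*y,p[1]+n*x+c*y,z])
f=lambda p:np.concatenate([proj(c,W(p,P))[0]-q for c,P,q in L])
r=least_squares(f,[.55,.1,0],loss='soft_l1');p=r.x
print('rack',p);print(np.round(f(p).reshape(-1,2),1))
# tube: a = yaw about rest_a, tube at height: rest_a z 136, rest_b z 136
def Tb(q,P): # q: dx offset, dy, yaw in rack
    x,y,z=P;c,n=np.cos(q[2]),np.sin(q[2]);return (q[0]+c*x-n*y,75+q[1]+n*x+c*y,136+z)
M=[(t,(0,43,0),tc(55,167)),(t,(0,-225,-52),tc(634,266)),(s,(0,43,0),sc(684,240)),(s,(0,-225,-46),sc(81,218)),
(s,(0,-68,-61),sc(415,280)),(t,(0,-68,-61),tc(300,226)),(s,(0,-150,0),sc(228,167)),(t,(0,-150,0),tc(490,222)),(t,(0,0,0),tc(155,181))]
g=lambda q:np.concatenate([proj(c,W(p,Tb(q,P)))[0]-w for c,P,w in M])
r2=least_squares(g,[0,0,-.3],loss='soft_l1');q=r2.x;print('tube',q);print(np.round(g(q).reshape(-1,2),1))
for n,P in dict(rest_a=(0,0,0),rest_b=(0,-150,0),outlet=(0,-225,-52)).items(): print(n,W(p,Tb(q,P)))
print('seated outlet',W(p,(0,-150,69)),'notchb',W(p,(0,-75,120)))
# dish rim: top image ellipse of clear dish
for c,uv,z in [(t,(414,254),.025),(s,(210,256),.025)]: print('dish',at(c,uv,z))
print('teal',at(t,(358,299),.025),at(s,(281,222),.025)); print('green',at(t,(420,313),.025)); print('stopper',at(t,(218,283),.014))
a=t['color'][225:285,385:445,::-1]; b=s['color'][225:285,180:240,::-1]
cv2.imwrite('pics/dish.png',cv2.resize(np.hstack([a,b]),None,fx=6,fy=6,interpolation=cv2.INTER_CUBIC))
E
python3 fit.py
```

```text
rack [0.60925339 0.13358512 0.1479747 ]
[[-0.2 -0.8]
 [-0.4 -0.6]
 [-0.2 -0.3]
 [-0.3 -0.3]
 [ 0.1  0.1]
 [-0.2 -0.3]
 [ 0.1 -0.8]
 [-0.2 -0.3]]
tube [-1.82868098  1.20311449 -0.22770718]
[[ 0.5  0.5]
 [-0.2 -0.1]
 [-1.  -0.2]
 [-0.1 -1.8]
 [-0.9  1. ]
 [ 1.7  0.9]
 [ 2.8  1.1]
 [-3.5 -0.6]
 [-1.2 -0.3]]
rest_a [0.59620966 0.20868585 0.136     ]
rest_b [0.58426246 0.05916239 0.136     ]
outlet [ 0.57828886 -0.01559933  0.084     ]
seated outlet [ 0.63136868 -0.01477564  0.069     ] notchb [0.62031103 0.05940474 0.12      ]
dish [ 0.49168086 -0.23929597  0.025     ]
dish [ 0.49177619 -0.23738205  0.025     ]
teal [ 0.37162933 -0.1090034   0.025     ] [ 0.37143636 -0.10533038  0.025     ]
green [ 0.34952048 -0.25929751  0.025     ]
stopper [0.38331557 0.23205797 0.014     ]
```

View pics/dish.png

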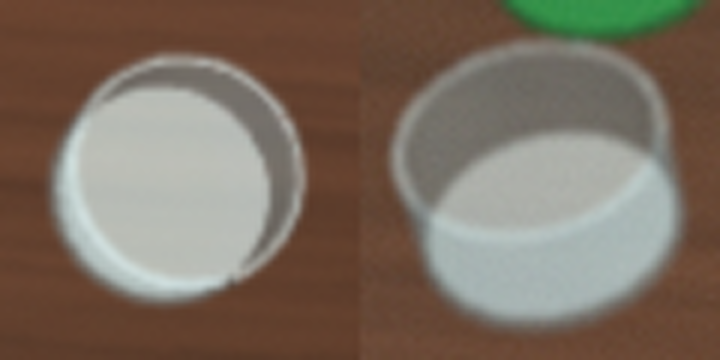

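The fit is consistent: the rack is at (0.609, 0.134) with yaw 0.148, the tube is turned −0.228 rad, which lies within 0.2–0.41, and rest_a lies in its notch. The clear dish is at (0.492, −0.238), and both views agree. I'll seat the tube first by pushing its outer arm with shut fingers along world +x at y≈0.02, and push the dish afterwards.

```bash
cat > plan.py <<'E'
import sys
from h import *
from scipy.spatial.transform import Rotation as Ro
def plan(x,y,z,yaw,n):
    o=telemetry.get_obs();R=Ro.from_quat(o['tool_rot']).as_matrix();p=o['eef_pos']
    a=np.degrees(np.arctan2(R[1,0],R[0,0]));da=(yaw-a+180)%360-180
    print('t',round(o['clock'],2),'p',np.round(p,4),'yaw',round(a,1),'F',np.round(o['ft_force'],1),'j',np.round(o['joint_pos'],2),'g',round(o['grip_width'],3))
    d=(np.array([x,y,z])-p)*1000/n;rows=[]
    for i in range(n):
        t=np.radians(a);X=np.array([np.cos(t),np.sin(t),0]);Y=np.array([np.sin(t),-np.cos(t),0])
        rows.append([round(float(d@X)),round(float(d@Y)),round(float(-d[2])),round(float(-da/n),1)]);a+=da/n
    print(rows)
if __name__=='__main__': v=list(map(float,sys.argv[1:]));plan(*v[:4],int(v[4]))
E
python3 plan.py .50 .02 .22 0 15
```

```text
t 0.1 p [ 0.1726 -0.4687  0.2191] yaw -69.8 F [ 0.4 -0.  -0.1] j [-1.22  0.24  0.    1.34  0.    1.57] g 0.086
[[-23, -32, 0, -4.7], [-20, -34, 0, -4.7], [-18, -35, 0, -4.7], [-15, -36, 0, -4.7], [-12, -37, 0, -4.7], [-9, -38, 0, -4.7], [-5, -39, 0, -4.7], [-2, -39, 0, -4.7], [1, -39, 0, -4.7], [4, -39, 0, -4.7], [7, -39, 0, -4.7], [10, -38, 0, -4.7], [13, -37, 0, -4.7], [16, -36, 0, -4.7], [19, -34, 0, -4.7]]
```

>>> {"name": "apply_moves", "arguments": {"moves": [[[-23,-32,0,-4.7],[-20,-34,0,-4.7],[-18,-35,0,-4.7],[-15,-36,0,-4.7],[-12,-37,0,-4.7],[-9,-38,0,-4.7],[-5,-39,0,-4.7],[-2,-39,0,-4.7],[1,-39,0,-4.7],[4,-39,0,-4.7]]], "hand": -1}}

```text
clock: 1.1
eef_pos: [0.3888, -0.1306, 0.2153]
tool_rot: [0.982, -0.187, -0.003, -0.002]
ft_force: [0.1, 0.8, -0.1]
grip_width: -0.0001
```

```bash
python3 plan.py .51 .02 .20 0 9
```

```text
t 1.1 p [ 0.3888 -0.1306  0.2153] yaw -21.6 F [ 0.1  0.8 -0.1] j [-0.33  0.07 -0.21  1.3   0.    1.62] g -0.0
[[6, -21, 2, -2.4], [7, -20, 2, -2.4], [8, -20, 2, -2.4], [9, -20, 2, -2.4], [10, -19, 2, -2.4], [10, -19, 2, -2.4], [11, -18, 2, -2.4], [12, -18, 2, -2.4], [13, -17, 2, -2.4]]
```

>>> {"name": "apply_moves", "arguments": {"moves": [[[6,-21,2,-2.4],[7,-20,2,-2.4],[8,-20,2,-2.4],[9,-20,2,-2.4],[10,-19,2,-2.4],[10,-19,2,-2.4],[11,-18,2,-2.4],[12,-18,2,-2.4],[13,-17,2,-2.4],[0,0,0,0]]]}}

```text
clock: 2.1
eef_pos: [0.5103, 0.0347, 0.192]
tool_rot: [1.0, 0.014, -0.007, -0.004]
ft_force: [-0.4, -0.1, -0.6]
grip_width: -0.0004
```

```bash
python3 plan.py .53 .02 .131 0 8
```

```text
t 2.1 p [0.5103 0.0347 0.192 ] yaw 1.6 F [-0.4 -0.1 -0.6] j [ 0.06  0.29 -0.01  1.29  0.01  1.61] g -0.0
[[2, 2, 8, 0.2], [2, 2, 8, 0.2], [2, 2, 8, 0.2], [2, 2, 8, 0.2], [2, 2, 8, 0.2], [2, 2, 8, 0.2], [2, 2, 8, 0.2], [2, 2, 8, 0.2]]
```

>>> {"name": "apply_moves", "arguments": {"moves": [[[2,2,7,0.2],[2,2,7,0.2],[2,2,7,0.2],[2,2,7,0.2],[2,2,7,0.2],[2,2,7,0.2],[2,2,7,0.2],[2,2,7,0.2],[0,0,0,0],[0,0,0,0]]]}}

```text
clock: 3.1
eef_pos: [0.5236, 0.0146, 0.1289]
tool_rot: [1.0, -0.004, -0.01, -0.003]
ft_force: [0.5, -0.1, 0.4]
grip_width: -0.0005
```

```bash
python3 plan.py .57 .02 .133 0 10
python3 - <<'E'
from h import *
c=snap('scene','s1');a=c['color'][200:350,275:475,::-1];cv2.imwrite('pics/s1c.png',cv2.resize(a,None,fx=4,fy=4,interpolation=cv2.INTER_CUBIC))
E
```

```text
t 3.1 p [0.5236 0.0146 0.1289] yaw -0.5 F [ 0.5 -0.1  0.4] j [ 0.02  0.36 -0.08  1.16  0.01  1.6 ] g -0.001
[[5, -1, 0, -0.0], [5, -1, 0, -0.0], [5, -1, 0, -0.0], [5, -1, 0, -0.0], [5, -1, 0, -0.0], [5, -1, 0, -0.0], [5, -1, 0, -0.0], [5, -1, 0, -0.0], [5, -1, 0, -0.0], [5, -1, 0, -0.0]]
```

View pics/s1c.png

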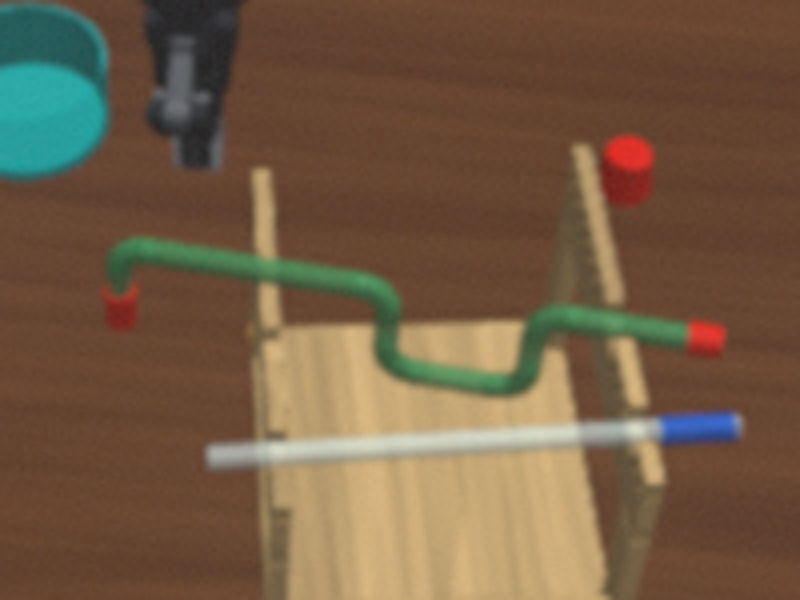

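The fingertips (crop 200,165) stand behind the outlet arm, between the nozzle (122,305) and board B (262,200), clear of both, so I can push.

>>> {"name": "apply_moves", "arguments": {"moves": [[[5,0,0,0],[5,0,-1,0],[5,0,0,0],[5,0,-1,0],[5,0,0,0],[5,0,0,0],[4,0,0,0],[4,0,0,0],[4,0,0,0],[4,0,0,0]]]}}

```text
clock: 4.15
eef_pos: [0.5748, 0.0148, 0.1316]
tool_rot: [1.0, -0.004, -0.008, -0.003]
ft_force: [-0.9, 0.4, -0.0]
grip_width: 0.0005
```

```bash
python3 plan.py .60 .02 .131 0 10
```

```text
t 4.15 p [0.5748 0.0148 0.1316] yaw -0.4 F [-0.9  0.4 -0. ] j [0.02 0.45 0.07 1.21 0.01 1.6 ] g 0.0
[[3, -1, 0, -0.0], [3, -1, 0, -0.0], [3, -1, 0, -0.0], [3, -1, 0, -0.0], [3, -1, 0, -0.0], [3, -1, 0, -0.0], [3, -1, 0, -0.0], [3, -1, 0, -0.0], [3, -1, 0, -0.0], [3, -1, 0, -0.0]]
```

>>> {"name": "apply_moves", "arguments": {"moves": [[[3,0,0,0],[3,0,0,0],[3,0,0,0],[3,0,0,0],[3,0,0,0],[3,0,0,0],[3,0,0,0],[2,0,0,0],[2,0,0,0],[0,0,0,0]]]}}

```text
clock: 5.15
eef_pos: [0.6022, 0.0146, 0.131]
tool_rot: [1.0, -0.004, -0.008, -0.003]
ft_force: [-0.1, -0.3, -0.3]
grip_width: -0.0
```

```bash
python3 plan.py .605 .02 .131 0 10
python3 - <<'E'
from h import *
c=snap('scene','s2');a=c['color'][200:350,275:475,::-1];cv2.imwrite('pics/s2c.png',cv2.resize(a,None,fx=4,fy=4,interpolation=cv2.INTER_CUBIC))
E
```

```text
t 5.15 p [0.6022 0.0146 0.131 ] yaw -0.4 F [-0.1 -0.3 -0.3] j [0.02 0.5  0.16 1.24 0.01 1.6 ] g -0.0
[[0, -1, 0, -0.0], [0, -1, 0, -0.0], [0, -1, 0, -0.0], [0, -1, 0, -0.0], [0, -1, 0, -0.0], [0, -1, 0, -0.0], [0, -1, 0, -0.0], [0, -1, 0, -0.0], [0, -1, 0, -0.0], [0, -1, 0, -0.0]]
```

View pics/s2c.png

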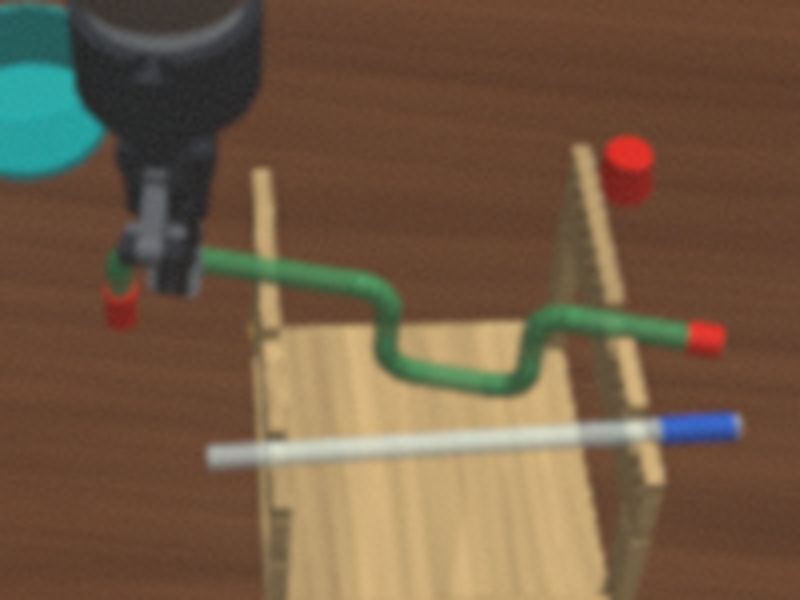

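The tube hasn't moved, even though the fingertips (crop 180,290) now cover the arm on the far side. I'll check the tip's actual height against its projected position.

Run:
```python
from h import *
for fn,p,uv in(('s1',(.5236,.0146),(275+198/4,200+168/4)),('s2',(.6022,.0146),(275+178/4,200+296/4))):
    c=load(fn);print(fn,uv)
    for z in(.10,.115,.13,.145,.16):print(z,proj(c,(*p,z)).round(1))
    for x in (.56,.575,.59,.605): print(x, proj(c,(x,.0146,.142)).round(1))
t=load('s2');print('tube at',at(t,(275+225/4,200+262/4),.136), 'nozzle bottom seen',at(t,(275+120/4,200+325/4),.084))
c=load('scene0');print(proj(c,[(.5813,.0146,.136),(.598,.208,.136)]))
c=snap('top','t2');a=c['color'][150:270,220:380,::-1];cv2.imwrite('pics/t2c.png',cv2.resize(a,None,fx=5,fy=5,interpolation=cv2.INTER_CUBIC))
```

```text
s1 (324.5, 242.0)
0.1 [[324.3 253.8]]
0.115 [[324.2 248.5]]
0.13 [[324.1 243.2]]
0.145 [[324.  237.7]]
0.16 [[324.  232.1]]
0.56 [[321.5 253.1]]
0.575 [[320.5 259.2]]
0.59 [[319.4 265.5]]
0.605 [[318.2 271.9]]
s2 (319.5, 274.0)
0.1 [[318.9 285.5]]
0.115 [[318.7 280.3]]
0.13 [[318.6 275. ]]
0.145 [[318.4 269.6]]
0.16 [[318.2 264. ]]
0.56 [[321.5 253.1]]
0.575 [[320.5 259.2]]
0.59 [[319.4 265.5]]
0.605 [[318.2 271.9]]
tube at [0.58243481 0.035123   0.136     ] nozzle bottom seen [ 0.58277561 -0.01476372  0.084     ]
[[320.05491414 264.00302174]
 [428.92379914 281.26432801]]
```

View pics/t2c.png

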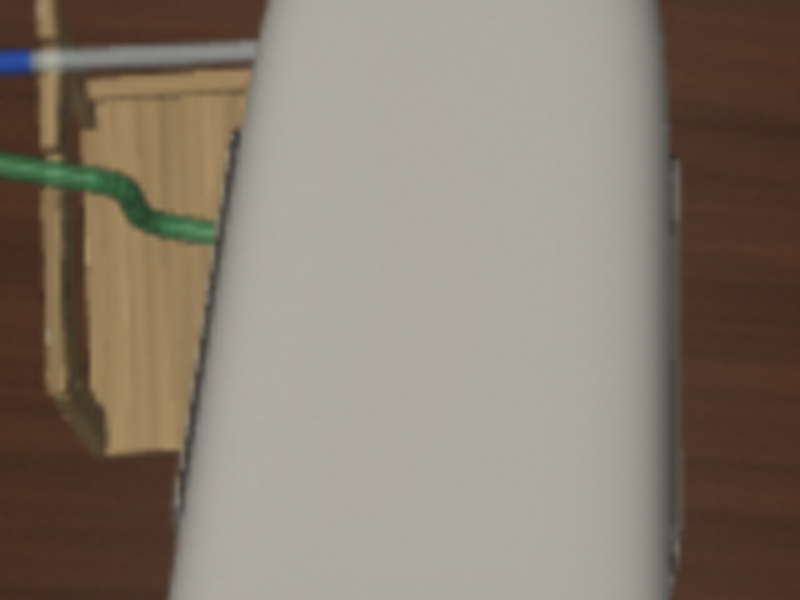

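The lowest finger pixel (row 274) puts the tips at about z 0.14–0.15, so they passed just over the arm. The 17 mm tip lead doesn't match what the picture shows. I'll back off, go about 30 mm lower, and check the tip against the picture.

>>> {"name": "apply_moves", "arguments": {"moves": [[[-9,0,-1,0],[-9,0,0,0],[-9,0,0,0],[-9,0,0,0],[-9,0,0,0],[-9,0,0,0],[-9,0,0,0],[-9,0,0,0],[0,0,0,0],[0,0,0,0]]]}}

```text
clock: 6.25
eef_pos: [0.5215, 0.0152, 0.1341]
tool_rot: [1.0, -0.004, -0.009, -0.003]
ft_force: [0.2, -1.2, -0.2]
grip_width: -0.0001
```

>>> {"name": "apply_moves", "arguments": {"moves": [[[0,0,4,0],[0,0,4,0],[0,0,4,0],[0,0,4,0],[0,0,4,0],[0,0,4,0],[0,0,3,0],[0,0,0,0],[0,0,0,0],[0,0,0,0]]]}}

```text
clock: 7.25
eef_pos: [0.5221, 0.0153, 0.1035]
tool_rot: [1.0, -0.004, -0.009, -0.003]
ft_force: [-0.3, 0.6, 0.2]
grip_width: 0.0001
```

```bash
python3 plan.py .57 .018 .103 0 10
python3 - <<'E'
from h import *
c=snap('scene','s3');a=c['color'][200:350,275:475,::-1];cv2.imwrite('pics/s3c.png',cv2.resize(a,None,fx=4,fy=4,interpolation=cv2.INTER_CUBIC))
p=telemetry.get_obs()['eef_pos']
for dx in(-.0145,0,.0145):
  for dz in(-.017,0,.017):print(dx,dz,proj(c,p+[dx,0,dz]).round(1))
E
```

```text
t 7.25 p [0.5221 0.0153 0.1035] yaw -0.4 F [-0.3  0.6  0.2] j [ 0.03  0.38 -0.12  1.09  0.01  1.6 ] g 0.0
[[5, 0, 0, -0.0], [5, 0, 0, -0.0], [5, 0, 0, -0.0], [5, 0, 0, -0.0], [5, 0, 0, -0.0], [5, 0, 0, -0.0], [5, 0, 0, -0.0], [5, 0, 0, -0.0], [5, 0, 0, -0.0], [5, 0, 0, -0.0]]
-0.0145 -0.017 [[325.8 252.4]]
-0.0145 0 [[325.7 246.6]]
-0.0145 0.017 [[325.6 240.6]]
0 -0.017 [[324.8 257.9]]
0 0 [[324.7 252. ]]
0 0.017 [[324.7 246.1]]
0.0145 -0.017 [[323.9 263.4]]
0.0145 0 [[323.8 257.6]]
0.0145 0.017 [[323.7 251.6]]
```

View pics/s3c.png

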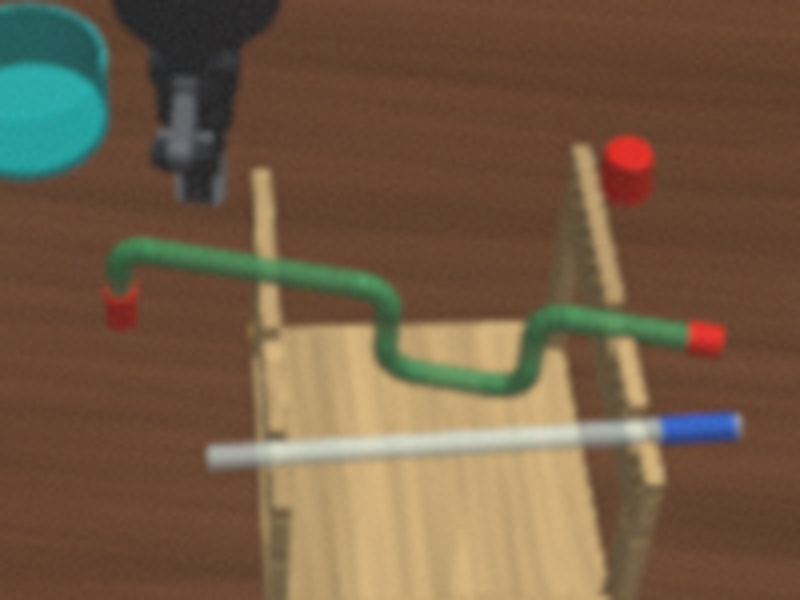

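The tip is now at about z 0.11–0.12, at or below the arm's underside (0.130). I'll push at that height, a few mm lower, and track the red nozzle numerically.

>>> {"name": "apply_moves", "arguments": {"moves": [[[5,0,1,0],[5,0,1,0],[5,0,0,0],[5,0,0,0],[5,0,0,0],[5,0,0,0],[5,0,0,0],[5,0,0,0],[5,0,0,0],[5,0,0,0]]]}}

```text
clock: 8.3
eef_pos: [0.5768, 0.0149, 0.1009]
tool_rot: [1.0, -0.004, -0.008, -0.003]
ft_force: [-0.5, -1.5, 0.8]
grip_width: -0.0002
```

```bash
cat > noz.py <<'E'
from h import *
def noz(fn):
    c=snap('scene',fn);h=cv2.cvtColor(c['color'],cv2.COLOR_RGB2HSV)
    m=((h[...,0]<8)|(h[...,0]>172))&(h[...,1]>150)&(h[...,2]>60)
    for n,(u0,u1,v0,v1) in dict(noz=(285,345,240,330),cuff=(430,470,265,310)).items():
        s=np.zeros_like(m);s[v0:v1,u0:u1]=1;v,u=np.nonzero(m&s);print(n,len(u),u.mean().round(1) if len(u) else '',v.mean().round(1) if len(u) else '')
    return c
if __name__=='__main__':
    import sys
    if sys.argv[1]=='x':
        c=load('s3')
        from fit import W,Tb,p,q
        print('start',proj(c,W(p,Tb(q,(0,-225,-42)))),'seated',proj(c,W(p,(0,-150,79))))
    noz(sys.argv[1])
E
python3 noz.py x | tail -4; python3 plan.py .6 .018 .1 0 10
```

```text
stopper [0.38331557 0.23205797 0.014     ]
start [[304.72375055 275.99820765]] seated [[301.02098971 303.63719261]]
noz 78 303.4 283.6
cuff 87 451.9 281.5
t 8.35 p [0.5777 0.0149 0.1009] yaw -0.4 F [1.5 0.1 0.8] j [0.02 0.48 0.03 1.14 0.01 1.6 ] g -0.0
[[2, 0, 0, -0.0], [2, 0, 0, -0.0], [2, 0, 0, -0.0], [2, 0, 0, -0.0], [2, 0, 0, -0.0], [2, 0, 0, -0.0], [2, 0, 0, -0.0], [2, 0, 0, -0.0], [2, 0, 0, -0.0], [2, 0, 0, -0.0]]
```

>>> {"name": "apply_moves", "arguments": {"moves": [[[3,0,0,0],[3,0,0,0],[3,0,0,0],[3,0,0,0],[3,0,0,0],[3,0,0,0],[3,0,0,0],[3,0,0,0],[3,0,0,0],[0,0,0,0]]]}}

```text
clock: 9.35
eef_pos: [0.6072, 0.0148, 0.1003]
tool_rot: [1.0, -0.004, -0.008, -0.003]
ft_force: [1.0, 0.4, 0.9]
grip_width: 0.0001
```

```bash
python3 noz.py s5; python3 plan.py .61 .018 .1 0 10
```

```text
noz 82 303.8 305.0
cuff 86 450.8 277.3
t 9.4 p [0.607  0.0147 0.1003] yaw -0.4 F [-0.  -0.1 -0.3] j [0.02 0.54 0.13 1.18 0.01 1.6 ] g -0.0
[[0, 0, 0, -0.0], [0, 0, 0, -0.0], [0, 0, 0, -0.0], [0, 0, 0, -0.0], [0, 0, 0, -0.0], [0, 0, 0, -0.0], [0, 0, 0, -0.0], [0, 0, 0, -0.0], [0, 0, 0, -0.0], [0, 0, 0, -0.0]]
```

The nozzle is at the predicted seated position. I'll back off and look.

>>> {"name": "apply_moves", "arguments": {"moves": [[[-8,0,0,0],[-8,0,0,0],[-9,0,0,0],[-9,0,0,0],[-9,0,0,0],[-9,0,0,0],[-9,0,0,0],[-9,0,0,0],[-9,0,0,0],[0,0,0,0]]]}}

```text
clock: 10.4
eef_pos: [0.5188, 0.0154, 0.1021]
tool_rot: [1.0, -0.004, -0.009, -0.003]
ft_force: [0.6, -1.0, -0.2]
grip_width: -0.0
```

Run:
```python
from noz import *
c=noz('s6');a=c['color'][200:350,275:475,::-1];cv2.imwrite('pics/s6c.png',cv2.resize(a,None,fx=4,fy=4,interpolation=cv2.INTER_CUBIC))
```

```text
noz 87 303.6 304.8
cuff 85 450.8 277.3
```

View pics/s6c.png

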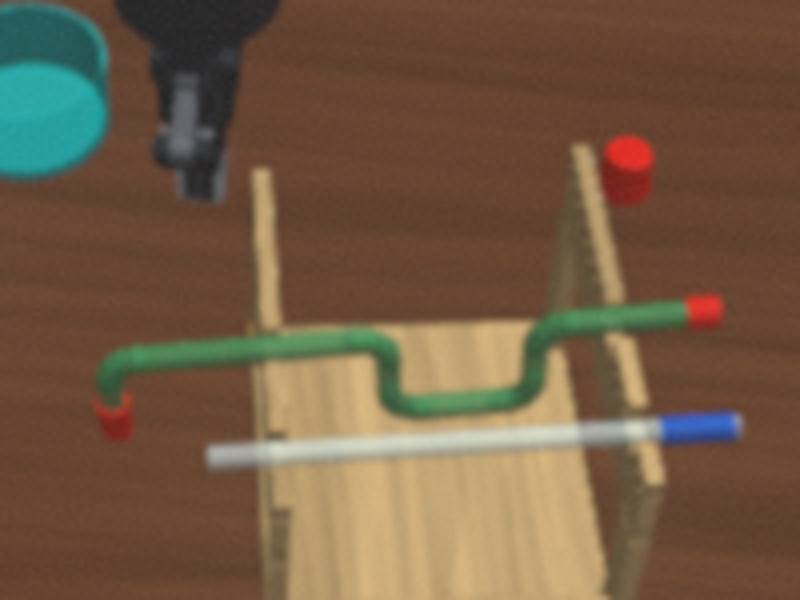

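```bash
python3 plan.py .48 -.02 .20 -15 10
```

```text
t 10.45 p [0.5196 0.0154 0.1022] yaw -0.4 F [-0.6 -0.9 -0.1] j [ 0.03  0.37 -0.13  1.08  0.01  1.6 ] g 0.0
[[-4, 4, -10, 1.5], [-4, 4, -10, 1.5], [-4, 4, -10, 1.5], [-4, 4, -10, 1.5], [-4, 4, -10, 1.5], [-3, 4, -10, 1.5], [-3, 4, -10, 1.5], [-3, 4, -10, 1.5], [-3, 4, -10, 1.5], [-3, 4, -10, 1.5]]
```

The arm now crosses board B at the notch (crop 265,348) and slopes toward the nozzle (115,418), which looks seated. I'll check it numerically while raising the arm.

>>> {"name": "apply_moves", "arguments": {"moves": [[[-4,4,-10,1.5],[-4,4,-10,1.5],[-4,4,-10,1.5],[-4,4,-10,1.5],[-4,4,-10,1.5],[-4,4,-10,1.5],[-4,4,-10,1.5],[-4,4,-10,1.5],[-4,4,-10,1.5],[-4,4,-10,1.5]]]}}

```text
clock: 11.45
eef_pos: [0.4743, -0.0226, 0.212]
tool_rot: [0.989, -0.146, -0.007, -0.002]
ft_force: [-0.1, -0.7, 0.4]
grip_width: 0.0003
```

```bash
python3 - <<'E' | tail -14
from fit import *
from scipy.spatial.transform import Rotation as Ro
c=load('s6');k=lambda X,Y:(275+(X+.5)/4-.5,200+(Y+.5)/4-.5)
def T(v,P): # roll(y), pitch(x), yaw, dx, dy
    e=Ro.from_euler('yxz',[v[0],v[1],v[2]]).apply(np.array(P,float));return W(p,e+[v[3],75+v[4],136])
M=[((0,43,0),k(722,311)),((0,-225,-52),k(118,433)),((0,-68,-61),k(460,402)),((0,-150,0),k(266,348)),((0,0,0),k(612,318)),((0,-185,0),k(180,354)),((0,-225,-35),k(113,402)),((0,-115,0),k(345,341))]
g=lambda v:np.concatenate([proj(c,T(v,P))[0]-w for P,w in M])
r=least_squares(g,[0,.067,0,0,0],loss='soft_l1');v=r.x
print(v.round(3));print(g(v).reshape(-1,2).round(1))
print('b in rack: z',T(v,(0,-150,0))[2],'outlet',T(v,(0,-225,-52)),'b',T(v,(0,-150,0)),'notchb',W(p,(0,-75,126)))
E
python3 plan.py .455 -.32 .15 -32 13
```

```text
dish [ 0.49177619 -0.23738205  0.025     ]
teal [ 0.37162933 -0.1090034   0.025     ] [ 0.37143636 -0.10533038  0.025     ]
green [ 0.34952048 -0.25929751  0.025     ]
stopper [0.38331557 0.23205797 0.014     ]
[ 0.083  0.111 -0.006 -4.62  -2.012]
[[-2.8 -0.2]
 [ 0.2 -2.5]
 [-0.8  0.8]
 [ 0.5  0. ]
 [-0.4  0.2]
 [ 2.5  0.2]
 [ 0.   0.5]
 [ 0.5  0.1]]
b in rack: z 0.11935498381439422 outlet [ 0.62054893 -0.01117617  0.05953366] b [0.61507969 0.0575297  0.11935498] notchb [0.62031103 0.05940474 0.126     ]
t 11.45 p [ 0.4743 -0.0226  0.212 ] yaw -16.8 F [-0.1 -0.7  0.4] j [-0.05  0.21 -0.06  1.32  0.    1.81] g 0.0
[[5, 22, 5, 1.2], [6, 22, 5, 1.2], [6, 22, 5, 1.2], [7, 22, 5, 1.2], [7, 22, 5, 1.2], [7, 22, 5, 1.2], [8, 22, 5, 1.2], [8, 21, 5, 1.2], [9, 21, 5, 1.2], [9, 21, 5, 1.2], [10, 21, 5, 1.2], [10, 21, 5, 1.2], [10, 20, 5, 1.2]]
```

The single-view fit shows the arm well down in notch B, and the height/x trade-off along the ray is consistent with the seated pose. With the outlet at about 69 mm height it lies near (0.630, −0.014). Next is the dish: I'll descend behind it with half-open fingers as a cradle and push along −tool y.

```bash
python3 - <<'E'
from h import *
t=load('top0')
for uv in((476,250),(470,334)):print(at(t,uv,.025))
E
python3 plan.py .459 -.291 .12 -32 10
```

```text
[ 0.51388597 -0.39407563  0.025     ]
[ 0.30803731 -0.38226948  0.025     ]
t 11.45 p [ 0.4743 -0.0226  0.212 ] yaw -16.8 F [-0.1 -0.7  0.4] j [-0.05  0.21 -0.06  1.32  0.    1.81] g 0.0
[[6, 26, 9, 1.5], [7, 26, 9, 1.5], [8, 26, 9, 1.5], [8, 26, 9, 1.5], [9, 25, 9, 1.5], [10, 25, 9, 1.5], [10, 25, 9, 1.5], [11, 25, 9, 1.5], [12, 24, 9, 1.5], [12, 24, 9, 1.5]]
```

>>> {"name": "apply_moves", "arguments": {"moves": [[[6,26,9,1.5],[7,26,9,1.5],[8,26,9,1.5],[8,26,9,1.5],[9,25,9,1.5],[10,25,9,1.5],[10,25,9,1.5],[11,25,9,1.5],[12,24,5,1.5],[10,20,3,1.5]]], "hand": -0.2}}

```text
clock: 12.45
eef_pos: [0.4562, -0.2946, 0.136]
tool_rot: [0.96, -0.282, -0.003, -0.002]
ft_force: [0.3, 0.1, 0.4]
grip_width: 0.0342
```

```bash
python3 plan.py .459 -.291 .115 -32 5
```

```text
t 12.45 p [ 0.4562 -0.2946  0.136 ] yaw -32.7 F [0.3 0.1 0.4] j [-0.57  0.38 -0.02  1.17  0.    1.57] g 0.034
[[0, -1, 4, -0.1], [0, -1, 4, -0.1], [0, -1, 4, -0.1], [0, -1, 4, -0.1], [0, -1, 4, -0.1]]
```

>>> {"name": "apply_moves", "arguments": {"moves": [[[0,-1,8,0],[0,0,8,0],[0,0,8,0],[0,0,8,0],[0,0,8,0],[0,0,8,0],[0,0,8,0],[0,0,8,0],[0,0,8,0],[0,0,0,0]]]}}

```text
clock: 13.45
eef_pos: [0.4552, -0.2918, 0.058]
tool_rot: [0.959, -0.282, -0.005, -0.003]
ft_force: [-0.1, -0.0, -0.2]
grip_width: 0.0341
```

```bash
python3 plan.py .461 -.288 .026 -32 6
python3 - <<'E'
from h import *
c=snap('scene','s7');a=c['color'][190:310,150:310,::-1];cv2.imwrite('pics/s7c.png',cv2.resize(a,None,fx=5,fy=5,interpolation=cv2.INTER_CUBIC))
E
```

```text
t 13.45 p [ 0.4552 -0.2918  0.058 ] yaw -32.8 F [-0.1 -0.  -0.2] j [-0.57  0.45 -0.14  0.99  0.    1.57] g 0.034
[[0, -1, 5, -0.1], [0, -1, 5, -0.1], [0, -1, 5, -0.1], [0, -1, 5, -0.1], [0, -1, 5, -0.1], [0, -1, 5, -0.1]]
```

View pics/s7c.png

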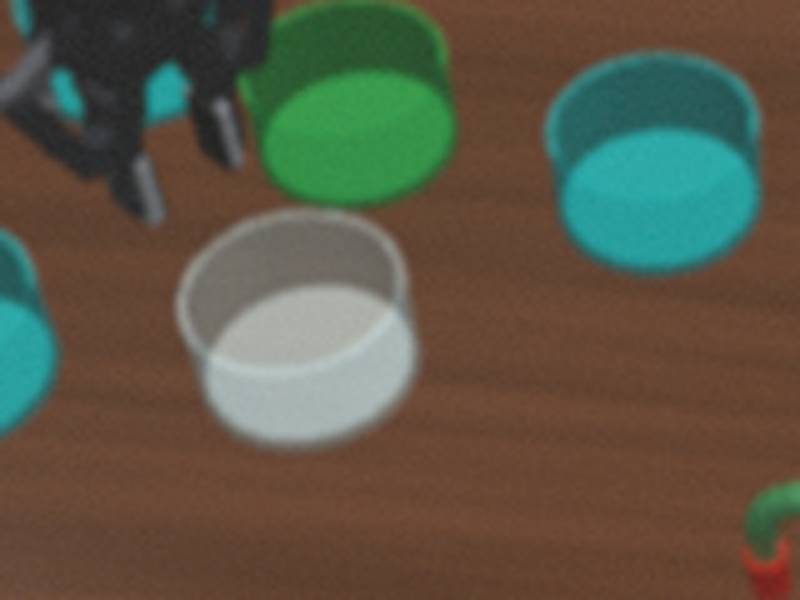

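The fingers (crop 150,215 and 235,165) stand behind the clear dish, clear of the green and turquoise ones. I'll go lower and push.

>>> {"name": "apply_moves", "arguments": {"moves": [[[0,0,5,0],[0,0,5,0],[0,0,5,0],[0,0,5,0],[0,0,5,0],[0,0,3,0],[0,0,0,0],[0,-4,0,0],[0,-4,0,0],[0,-4,0,0]]]}}

```text
clock: 14.5
eef_pos: [0.4629, -0.2824, 0.0292]
tool_rot: [0.959, -0.283, -0.003, -0.002]
ft_force: [-0.9, -0.9, -0.2]
grip_width: 0.034
```

```bash
python3 plan.py .599 -.064 .027 -32 24
```

```text
t 14.5 p [ 0.4629 -0.2824  0.0292] yaw -32.9 F [-0.9 -0.9 -0.2] j [-0.55  0.48 -0.17  0.92  0.    1.6 ] g 0.034
[[0, -11, 0, -0.0], [0, -11, 0, -0.0], [0, -11, 0, -0.0], [0, -11, 0, -0.0], [0, -11, 0, -0.0], [0, -11, 0, -0.0], [0, -11, 0, -0.0], [0, -11, 0, -0.0], [0, -11, 0, -0.0], [0, -11, 0, -0.0], [0, -11, 0, -0.0], [0, -11, 0, -0.0], [0, -11, 0, -0.0], [0, -11, 0, -0.0], [0, -11, 0, -0.0], [0, -11, 0, -0.0], [0, -11, 0, -0.0], [0, -11, 0, -0.0], [0, -11, 0, -0.0], [0, -11, 0, -0.0], [0, -11, 0, -0.0], [0, -11, 0, -0.0], [0, -11, 0, -0.0], [0, -11, 0, -0.0]]
```

>>> {"name": "apply_moves", "arguments": {"moves": [[[0,-5,0,0],[0,-6,0,0],[0,-8,0,0],[0,-9,0,0],[0,-10,0,0],[0,-10,0,0],[0,-10,0,0],[0,-10,0,0],[0,-10,0,0],[0,-10,0,0]]]}}

```text
clock: 15.5
eef_pos: [0.515, -0.2016, 0.0297]
tool_rot: [0.959, -0.283, -0.003, -0.002]
ft_force: [-0.6, -0.5, -0.5]
grip_width: 0.0346
```

```bash
python3 plan.py .599 -.064 .028 -32 16|cut -c1-200
cat > dish.py <<'E'
from h import *
import sys
# clear dish: difference from the bare-bench statistics: low saturation, bright
c=snap('scene',sys.argv[1]);h=cv2.cvtColor(c['color'],cv2.COLOR_RGB2HSV)
m=((h[...,1]<70)&(h[...,2]>125)).astype(np.uint8);m[:195]=0;m[330:]=0;m[:,:150]=0;m[:,345:]=0
n,l,st,ce=cv2.connectedComponentsWithStats(cv2.morphologyEx(m,cv2.MORPH_CLOSE,np.ones((5,5))))
for i in range(1,n):
    if st[i,4]>300: print(st[i],ce[i].round(1),'pos~',at(c,(st[i,0]+st[i,2]/2,st[i,1]+st[i,3]/2),.025).round(4))
E
python3 dish.py s8
```

```text
t 15.5 p [ 0.515  -0.2016  0.0297] yaw -32.8 F [-0.6 -0.5 -0.5] j [-0.37  0.5  -0.14  0.94  0.    1.77] g 0.035
[[0, -10, 0, -0.1], [0, -10, 0, -0.1], [0, -10, 0, -0.1], [0, -10, 0, -0.1], [0, -10, 0, -0.1], [0, -10, 0, -0.1], [0, -10, 0, -0.1], [0, -10, 0, -0.1], [0, -10, 0, -0.1], [0, -10, 0, -0.1], [0, -10, 
[ 216  253   49   50 1427] [241.9 281.9] pos~ [ 0.5434 -0.1575  0.025 ]
```

>>> {"name": "apply_moves", "arguments": {"moves": [[[0,-8,0,0],[0,-9,0,0],[0,-10,0,0],[0,-10,0,0],[0,-10,0,0],[0,-10,0,0],[0,-10,0,0],[0,-10,0,0],[0,-10,0,0],[0,-8,0,0]]]}}

```text
clock: 16.55
eef_pos: [0.5713, -0.1136, 0.0299]
tool_rot: [0.959, -0.282, -0.003, -0.002]
ft_force: [-0.4, -1.0, -0.9]
grip_width: 0.0343
```

```bash
python3 plan.py .599 -.064 .028 -32 10;python3 dish.py s9
```

```text
t 16.55 p [ 0.5713 -0.1136  0.0299] yaw -32.8 F [-0.4 -1.  -0.9] j [-0.2   0.55 -0.05  0.97  0.    1.94] g 0.034
[[0, -6, 0, -0.1], [0, -6, 0, -0.1], [0, -6, 0, -0.1], [0, -6, 0, -0.1], [0, -6, 0, -0.1], [0, -6, 0, -0.1], [0, -6, 0, -0.1], [0, -6, 0, -0.1], [0, -6, 0, -0.1], [0, -6, 0, -0.1]]
[220 195  46  23 415] [248.7 206.6] pos~ [ 0.3302 -0.2044  0.025 ]
[ 253  278   50   52 1549] [277.7 308.6] pos~ [ 0.5987 -0.0682  0.025 ]
```

>>> {"name": "apply_moves", "arguments": {"moves": [[[0,-6,0,0],[0,-6,0,0],[0,-6,0,0],[0,-6,0,0],[0,-6,0,0],[0,-5,0,0],[0,-5,0,0],[0,-4,0,0],[0,-3,0,0],[0,-1,0,0]]]}}

```text
clock: 17.6
eef_pos: [0.5999, -0.0691, 0.03]
tool_rot: [0.959, -0.282, -0.003, -0.002]
ft_force: [-0.8, 0.1, -0.4]
grip_width: 0.0343
```

```bash
sed -i 's/m\[330:\]/m[380:]/' dish.py; python3 plan.py .599 -.064 .028 -32 10;python3 dish.py s10; python3 noz.py s10b
```

```text
t 17.6 p [ 0.5999 -0.0691  0.03  ] yaw -32.8 F [-0.8  0.1 -0.4] j [-0.12  0.59  0.01  1.    0.01  2.02] g 0.034
[[0, 0, 0, -0.1], [0, 0, 0, -0.1], [0, 0, 0, -0.1], [0, 0, 0, -0.1], [0, 0, 0, -0.1], [0, 0, 0, -0.1], [0, 0, 0, -0.1], [0, 0, 0, -0.1], [0, 0, 0, -0.1], [0, 0, 0, -0.1]]
[243 195  46  38 563] [274.4 215.9] pos~ [ 0.3493 -0.145   0.025 ]
[ 273  291   72   56 1836] [301.2 322.8] pos~ [ 0.6261 -0.0026  0.025 ]
noz 39 303.7 304.5
cuff 85 450.9 277.4
```

The dish should be at about (0.628, −0.023), and the nozzle is unmoved. I'll back off straight, rise, and look with a clear view.

>>> {"name": "apply_moves", "arguments": {"moves": [[[0,3,0,0],[0,5,0,0],[0,10,0,0],[0,15,0,0],[0,18,0,0],[0,18,0,0],[0,15,-10,0],[0,12,-25,0],[0,12,-25,0],[0,12,-25,0]]]}}

```text
clock: 18.7
eef_pos: [0.5251, -0.179, 0.1149]
tool_rot: [0.959, -0.283, -0.007, -0.003]
ft_force: [0.6, -0.7, 0.2]
grip_width: 0.0342
```

>>> {"name": "apply_moves", "arguments": {"moves": [[[0,25,-20,0],[0,35,-10,0],[0,35,0,0],[0,35,0,0],[0,35,0,0],[0,35,0,0],[0,35,0,0],[0,20,0,0],[0,0,0,0],[0,0,0,0]]]}}

```text
clock: 19.7
eef_pos: [0.3758, -0.411, 0.1612]
tool_rot: [0.958, -0.288, 0.003, 0.001]
ft_force: [0.0, -0.4, 0.6]
grip_width: 0.034
```

Run:
```python
from noz import *
s=noz('s11');t=snap('top','t11')
a=cv2.resize(t['color'][150:270,220:380,::-1],(520,390),interpolation=cv2.INTER_CUBIC)
a=t['color'][160:260,240:340,::-1];b=s['color'][265:365,255:355,::-1]
cv2.imwrite('pics/fin.png',cv2.resize(np.hstack([a,b]),None,fx=4,fy=4,interpolation=cv2.INTER_CUBIC))
```

```text
noz 39 303.7 304.5
cuff 84 450.8 277.2
```

View pics/fin.png

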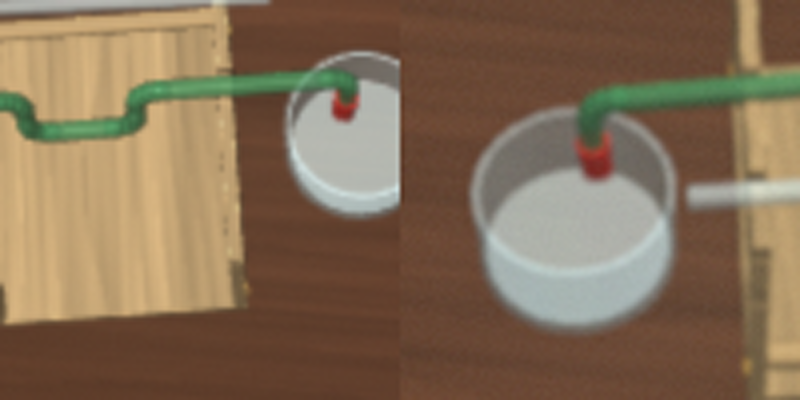

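Run:
```python
from h import *
s=load('s11');t=load('t11')
def tri(a,b):
    A=[];B=[]
    for o,r in(a,b):
        r=r/np.linalg.norm(r);Q=np.eye(3)-np.outer(r,r);A.append(Q);B.append(Q@o)
    return np.linalg.lstsq(np.vstack(A),np.hstack(B),rcond=None)[0]
S=lambda X,Y:(255+(X-400+.5)/4-.5,265+(Y+.5)/4-.5);T=lambda X,Y:(240+(X+.5)/4-.5,160+(Y+.5)/4-.5)
print('nozzle end',tri(ray(s,S(597,174)),ray(t,T(344,115))),'z.069:',at(s,S(597,174),.069),at(t,T(344,115),.069))
print('rim',tri(ray(s,S(572,190)),ray(t,T(360,125))),at(s,S(572,190),.05),at(t,T(360,125),.05))
print('arm b',tri(ray(s,S(742,85)),ray(t,T(232,85))))
# fit rim circle in top/scene by silhouettes
th=np.linspace(0,2*np.pi,72)
x,y=.629,-.023
for c,f in((s,lambda q:(4*(q[:,0]-255)+400,4*(q[:,1]-265))),(t,lambda q:(4*(q[:,0]-240),4*(q[:,1]-160)))):
    q=proj(c,np.c_[x+.0475*np.cos(th),y+.0475*np.sin(th),0*th+.05]);X,Y=f(q);print('rim pred cols',X.min(),X.max(),'rows',Y.min(),Y.max())
```

```text
nozzle end [ 0.62897277 -0.0107763   0.06256298] z.069: [ 0.63351585 -0.00955972  0.069     ] [ 0.62687125 -0.01100112  0.069     ]
rim [ 0.62855643 -0.02220623  0.04739367] [ 0.63046385 -0.02264639  0.05      ] [ 0.62755718 -0.02131473  0.05      ]
arm b [0.62021951 0.05492026 0.12755053]
rim pred cols 468.8662002378751 671.6633206644183 rows 105.05959773070731 272.66453214246576
rim pred cols 284.08725761907976 438.6852390506142 rows 48.56766348656686 195.87285925946537
```

The arm over notch B is at z≈0.1275 (seated 0.126; on the board's top it would be 0.136). The dish's middle is at (0.629, −0.022) and the outlet at (0.630, −0.011), about 11 mm apart. The robot is clear of everything, so I'm handing in.

```bash
python3 -c "
from workcell import workorder; print(workorder.job_done())"
```

```text
the job is handed in; nothing more can be done
None
```

I pushed the tube's outlet arm along board B with the shut fingers until it dropped into the empty notch. I then slid the clear glass dish along the bench until it stood under the outlet nozzle, backed the robot clear, and handed the job in at about 20 s.

**Last checks**
- **Tube at board B:** triangulated from both cameras, the arm's axis sits at z≈0.1275 m over notch B. It should be 0.126 m when seated and 0.136 m on the board's top, so it is in the notch.
- **Tube at board A:** I did not measure the arm's height in notch A separately. The cuff showed no unexpected shift in the pictures.
- **Dish:** its middle is about 11 mm from below the outlet, against a limit of 20 mm. It looked flat in the last picture.
- **Other things:** the straight tube, stopper, beakers and look-alike dishes were never approached closely. I checked their final positions only by eye in the crops, and the beakers not at all after the start.

**What disagreed**
- **First push:** it passed over the tube without touching it, because the fingertips stood higher than the stated 17 mm lead implied. I went about 30 mm lower and the second push worked.
- **Single-view fit:** after seating, one camera alone put the arm at z≈0.119 m, lower than is possible. A single view cannot separate height from distance well, and the two-view result replaced it.
- **Nozzle height:** triangulation gave about 63 mm against the expected 69 mm, and the two views differ by about 7 mm in x.

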